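Turn the tube tray end for end and slide it into its rails

TASK

The long tube tray lies the wrong way round for its dock. Pick it up, turn it end for end so that its narrow end goes in first, slide it between the dock's rails until it is fully home against the end stop, and let go of it. Leave the short spare tray where it lies.

Things in the scene. Friction and masses are not known exactly. Their poses are not given: they have to be found in the camera images.
- tray: Long grey plastic tube tray, loose, about 0.22 kg, flat on the worktop. Block 130 mm long (x), 68 wide (y), 16 high; origin at the centre of its underside, z up. +x points to the plain narrow end, the nose, which enters the rails. At the -x end stands an end plate 104 mm wide, 8 thick (x -73 to -65), 34 high, too wide for the rails. Ten tubes in two rows, tops at 32 mm. At the start it points about the wrong way.
- tray_nose (a point): Middle of the tray's narrow end face, 65 mm along +x from the tray's origin, 8 mm above its underside.
- tray_grip (a point): Middle of the tray's carrying handle, 66 mm above its origin: a bar along the tray's x, 92 mm long, 16 mm thick in y, from z 56 to 76 mm, on two posts at x = -42 and +42 mm. Grip it here across y, from above.
- dock: Aluminium dock fixed to the worktop: two rails along its x and an end stop; no floor, the tray slides on the worktop. Origin on the worktop, +x = direction of insertion, roughly away from the robot. Channel 78 mm wide, end stop's face at x = +65 mm. Rails and stop 28 mm high; lips reach in to y = +-26 mm, 24 mm clear below them. Tray fully home: nose at the stop, its origin and axes on the dock's.
- dock_mouth (a point): Middle of the dock's mouth, on the worktop, at x = -55 mm of the dock. The mouth is flared: 94 mm wide here, narrowing to the 78 mm channel over the first 20 mm. The lips begin at x = -35 mm, so the tray goes in only by sliding along +x, not from above.
- spare_tray: Short, broad spare tray, loose, same grey plastic and same kind of handle, but 84 mm long (x), 90 mm wide (y), no end plate, twelve tubes in four rows, 76 mm high over its handle; too wide for the rails. Origin at the centre of its underside. To be left alone.

How it is judged:
At the end, for the whole second after the job is handed in: The long tray stands flat on the worktop between the rails, narrow end at the end stop (nose within 12 mm of the stop), centred within 12 mm and parallel to the rails within 10 degrees, released and at rest (x of tray_nose in the frame of dock between 0.053 and 0.072 m and y of tray_nose in the frame of dock between -0.012 and 0.012 m and x of tray in the frame of dock between -0.013 and 0.008 m and y of tray in the frame of dock between -0.012 and 0.012 m and angle between the x axis of tray and the x axis of dock, either way round below 0.18 rad and height (world z) of tray below 0.008 m and angle between tray's own z axis and vertical below 0.1 rad and linear speed of tray below 0.02 m/s); the robot touches nothing.
It fails at once if the short spare tray is shifted by more than 30 mm (distance of spare_tray from where it was at the start of the episode above 0.03 m).
It also fails if it takes over 48 s, if anything falls off the work surface, if the arm or the gripper's body presses on something with over 40 N, if the wrist force passes 120 N, or if a joint passes its speed limit or range.

ROBOT

A 6-joint arm with a two-finger parallel gripper is mounted at the origin on a cart in front of the work surface, level with it; the furniture and walls round the work are solid. World frame = base frame: x ahead of the robot, y to its left, z up, the work surface at z = 0. Lengths are in m, angles in rad, forces in N, time in s.
With the tool pointing down it reaches from about 0.25 to 0.725 m from the base axis. Payload 9.7 kg.
Tool frame: the origin (TCP) lies on the front face of the gripper's body, between the roots of the fingers; the fingertips stand 73 mm ahead of it and the grasp point (between the pads) lies 54 mm ahead of it; z points along the fingers, y is the line along which they close (so a half turn about z gives the same grasp; the last joint's range is limited). The gripper opens to 85 mm and grips with 20 to 120 N. Pads are 22 mm wide; open, the fingers measure 114 mm over their backs; the gripper's body (76 mm by 85 mm) begins 54 mm behind the grasp point. The pads swing forward as they close: fully open they stand 13 mm farther back than shut.
Start: joints at [1.159, 0.087, 0.176, 1.66, 0, 1.571], TCP at [0.22, 0.504, 0.304] pointing down, gripper open.
Joint ranges: [-3.13, 3.13], [-0.85, 1.81], [-1.15, 1.24], [-2.2, 2.28], [-1.44, 1.52], [-3.14, 3.14]. Speed limits (rad/s): [2.22, 2.22, 2.57, 3.14, 3.14, 3.14].

INTERFACE

Orientations are given as a rotation vector (axis times angle).
In Python, from rig import manip, solve_ik, eyes, workorder gives the robot as it stands. The module is installed in compiled form; this text tells all that it offers. Calls block until the motion is done:
- manip.movep(position, orientation): joint-space move of the TCP to a pose.
- manip.move_straight(position, attitude=None, max_speed=0.15, max_force=None): straight line of the TCP; attitude=None keeps the orientation; max_speed is the mean speed in m/s. With max_force (N) it stops when the force on the tool has changed by that much, and returns True; else False.
- manip.move_j(angles): joint-space move.
- manip.release() and manip.close_gripper(grip_force=None): open the fingers fully, or close them until they stop; grip_force is the grip in N (None keeps the last).
- manip.hold(seconds).
- solve_ik(position, orientation): joint angles nearest the present ones, or None.
- manip.get_obs(): the state.
- eyes.get_image(name): name is "side" or "top" or "wrist"; returns (picture, depth): 480x640x3 uint8, red, green, blue; 480x640 float32, m along the optical axis (not along the pixel's ray), 0 where there is no reading.
- eyes.camera_info(name): a dict with "mtx" (3x3 intrinsics, pixels), "origin" and "rotation" of the camera in the world; the wrist camera has in their place "tool_from_camera" (4x4, takes a point from camera to tool coordinates, whose origin is the TCP and whose axes are the flange's). Camera axes: x right, y down, z forward; pixel columns grow to the right and rows downward; lengths in m; the calibration is good to about 2 mm. A picture is of the moment at which its call begins: read the wrist's pose just before it. camera_info takes no time and is no camera call.
A pose or a line that the arm cannot do raises manip.PlanningError and nothing moves.
- workorder.hand_in(): hands the job in; it is judged then, once.
The state is a dict: "t": time; "joint_pos": joint angles; "dq": joint speeds; "joint_efforts": joint torques, N m; "tcp_pos": TCP position; "tool_rot": TCP orientation; "wrist_force": force on the tool from outside, world axes, zero at the start; "ft_torque": the same for the moment, N m; "width": finger opening in m; "gripper_force": force on a finger pad.
Only numpy, scipy, OpenCV 4.12 (cv2) and the standard library are available. Lean on these libraries where they do the work, as an engineer would, in place of code of your own. Each camera call takes 0.05 s, during which the arm holds its last target. There are 200 camera calls.

## Working session

There is one attempt and no reset: what is moved stays moved. The work goes in short steps, each a Python script; the robot and the scene stay as the last script left them, time stands still between calls to the robot, and variables do not carry over. Pictures are saved under pics/ and viewed, at most 10 in all, crops included, and the job is handed in when it is done.

```bash
mkdir -p pics; python3 - <<'E'
from rig import manip, solve_ik, eyes, workorder
import cv2,numpy as np
o=manip.get_obs();print(o['t'],o['tcp_pos'],o['tool_rot'])
for n in("top","side"):
    p,d=eyes.get_image(n);cv2.imwrite(f'pics/{n}0.png',p[:,:,::-1]);np.save(f'{n}d.npy',d)
    print(n,eyes.camera_info(n))
print(eyes.camera_info("wrist"))
E
```

```text
0.0 [0.22009489 0.50390221 0.30317295] [-6.42238524e-01 -3.07494833e+00  2.05694159e-03]
top {'mtx': array([[433.33466971,   0.        , 321.23638128],
       [  0.        , 433.33466971, 246.12592829],
       [  0.        ,   0.        ,   1.        ]]), 'origin': array([ 0.39930464, -0.04456932,  0.90971505]), 'rotation': array([-2.17768316,  2.11477587, -0.15568115])}
side {'mtx': array([[568.4670937 ,   0.        , 314.21100771],
       [  0.        , 568.4670937 , 248.89032611],
       [  0.        ,   0.        ,   1.        ]]), 'origin': array([ 0.10313599, -0.62874785,  0.67627157]), 'rotation': array([-2.17809154,  0.682858  , -0.35184082])}
{'mtx': array([[383.07872077,   0.        , 320.78523516],
       [  0.        , 383.07872077, 238.74045356],
       [  0.        ,   0.        ,   1.        ]]), 'tool_from_camera': array([[ 1.64192761e-03, -9.45953445e-01, -3.24298294e-01,
         8.30801538e-02],
       [ 9.99998613e-01,  1.46284291e-03,  7.96008021e-04,
        -1.20808812e-04],
       [-2.78589070e-04, -3.24299151e-01,  9.45954535e-01,
        -6.87269293e-02],
       [ 0.00000000e+00,  0.00000000e+00,  0.00000000e+00,
         1.00000000e+00]])}
```

View pics/top0.png

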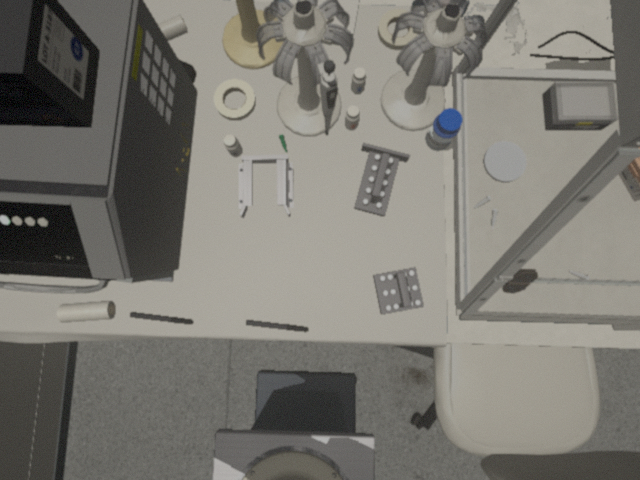

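The top view shows the dock at about (265,185) with its mouth facing the robot, at the bottom of the picture. The long tray is at (378,180), with its end plate far (385,152) and its nose near (370,213). The spare tray is at (400,290). Next I'll enlarge the view and convert to world coordinates.

```bash
cat > h.py <<'E'
import numpy as np,cv2
from scipy.spatial.transform import Rotation as R
from rig import manip, solve_ik, eyes, workorder
def cam(n,obs=None):
    c=eyes.camera_info(n);K=c['mtx']
    if n=='wrist':
        T=c['tool_from_camera'];Rt=R.from_rotvec(obs['tool_rot']).as_matrix()
        return K,Rt@T[:3,:3],Rt@T[:3,3]+obs['tcp_pos']
    return K,R.from_rotvec(c['rotation']).as_matrix(),c['origin']
def onplane(c,u,v,z):
    K,M,o=c;r=M@np.linalg.solve(K,[u,v,1.]);return o+r*(z-o[2])/r[2]
def cloud(c,d):
    K,M,o=c;v,u=np.mgrid[:480,:640]
    p=np.stack([(u-K[0,2])/K[0,0]*d,(v-K[1,2])/K[1,1]*d,d],-1)
    return p@M.T+o
E
python3 - <<'E'
from h import *
d=np.load('topd.npy');P=cloud(cam('top'),d)
for u,v in [(385,152),(379,180),(370,213),(404,290),(265,158),(245,187),(290,187),(240,207),(250,258),(160,200),(100,100),(305,8),(325,70),(448,120),(450,150),(330,100),(445,10)]: print(u,v,P[v,u].round(3))
im=cv2.imread('pics/top0.png')
a=cv2.resize(im[130:230,220:420],None,fx=4,fy=4,interpolation=cv2.INTER_CUBIC)
cv2.imwrite('pics/crop.png',a)
E
```

```text
385 152 [ 0.732 -0.172  0.033]
379 180 [ 0.656 -0.154  0.077]
370 213 [ 0.605 -0.145  0.005]
404 290 [ 0.44  -0.204  0.076]
265 158 [0.713 0.082 0.028]
245 187 [0.648 0.121 0.027]
290 187 [0.658 0.028 0.005]
240 207 [0.61  0.133 0.005]
250 258 [0.502 0.106 0.002]
160 200 [0.583 0.246 0.158]
100 100 [0.686 0.279 0.325]
305 8 [ 0.842 -0.009  0.322]
325 70 [ 0.749 -0.041  0.313]
448 120 [ 0.774 -0.285  0.103]
450 150 [ 0.753 -0.319  0.001]
330 100 [ 0.737 -0.051  0.246]
445 10 [ 0.865 -0.225  0.297]
```

View pics/crop.png

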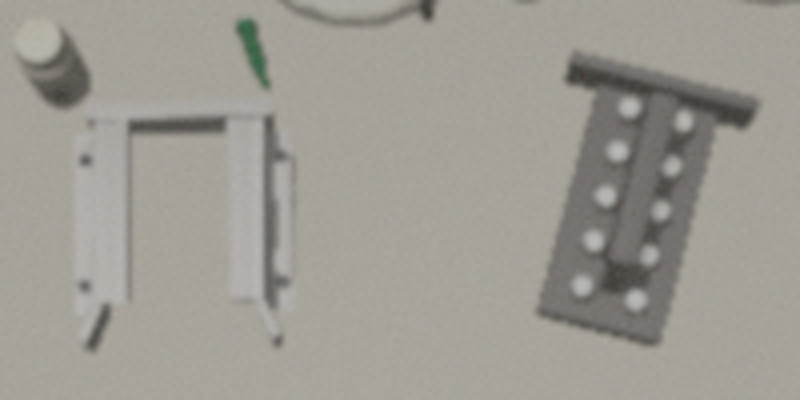

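View pics/side0.png

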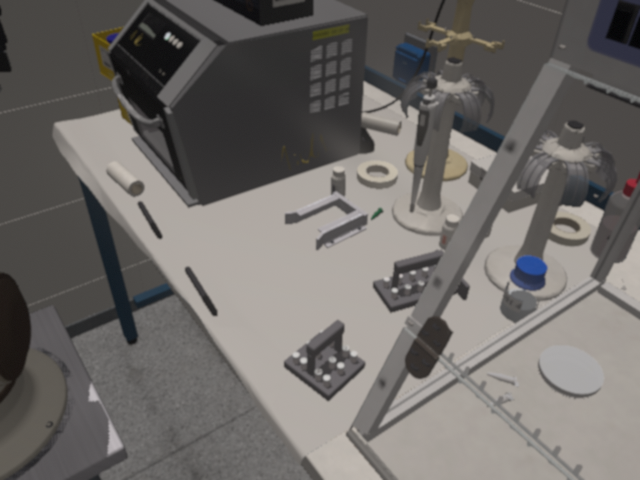

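```bash
python3 - <<'E'
from h import *
c=cam('top')
f=lambda x,y,z:onplane(c,220+(x-1.5)/4,130+(y-1.5)/4,z)[:2]
ang=lambda a,b:np.arctan2(*(a-b)[::-1])
L0,L1,R0,R1=f(130,122,.028),f(130,300,.028),f(227,122,.028),f(232,300,.028)
print('lips',L0,L1,R0,R1,'gap',np.linalg.norm(L0-R0),np.linalg.norm(L1-R1))
a=ang((L0+R0)/2,(L1+R1)/2);s=f(178,121,.028)
print('dock yaw',ang(L0,L1),ang(R0,R1),a,'stop',s,'origin',s-.065*np.array([np.cos(a),np.sin(a)]), 'lip begin',((L1+R1)/2))
n1,n2=f(540,314,.0),f(660,346,.0);n=(n1+n2)/2
e1,e2=f(574,53,.034),f(759,101,.034);e=(e1+e2)/2
print('nose',n,np.linalg.norm(n1-n2),'plate back',e,np.linalg.norm(e1-e2),'len',np.linalg.norm(n-e),'yaw',ang(n,e),'perp',ang(n1,n2),ang(e1,e2))
h1,h2=f(664,95,.076),f(626,263,.076);print('bar',(h1+h2)/2,np.linalg.norm(h1-h2),ang(h2,h1))
print('tray origin',n-.065*(n-e)/np.linalg.norm(n-e))
print(f(660,45,0))
print(R.from_rotvec(manip.get_obs()['tool_rot']).as_matrix().round(3))
# depth-based bar
P=cloud(c,np.load('topd.npy'));
for b in ((.6,.72,-.22,-.1),(.39,.5,-.26,-.15)):
    m=(abs(P[...,2]-.076)<.006)&(P[...,0]>b[0])&(P[...,0]<b[1])&(P[...,1]>b[2])&(P[...,1]<b[3])
    q=P[m][:,:2];w=np.linalg.svd(q-q.mean(0))[2][0] if len(q)<5000 else 0
    print(len(q),q.mean(0),np.arctan2(w[1],w[0]))
def ori(yaw): # tool z down, tool x at yaw
    x=np.array([np.cos(yaw),np.sin(yaw),0]);z=np.array([0,0,-1.]);return R.from_matrix(np.c_[x,np.cross(z,x),z]).as_rotvec()
t=ang(n,e)
for p in([.655,-.157,.12],[.655,-.157,.25],[.5,0,.25],[.45,.08,.25],[.65,.08,.12]):
  for y in(t,t+np.pi,a,a+np.pi):
    j=solve_ik(p,ori(y));print(p,round(y,2),None if j is None else np.round(j,2))
E
```

```text
lips [0.70723538 0.1086984 ] [0.61081713 0.10366989] [0.70877265 0.05740793] [0.61239565 0.0505521 ] gap 0.05131349755428081 0.05314123928549542
dock yaw 0.05210588520354865 0.07101596198520688 0.06156441118823382 stop [0.7085462  0.08334578] origin [0.64366934 0.07934662] lip begin [0.61160639 0.07711099]
nose [ 0.60855247 -0.14445529] 0.06648178573670699 plate back [ 0.7383425  -0.17398897] 0.10066141370802853 len 0.13310780666689812 yaw 2.91785268033392 perp 1.3332508763796225 1.3346775207302042
bar [ 0.66895293 -0.15762706] 0.08912238475317645 2.936795517612966
tray origin [ 0.67193231 -0.15887735]
[ 0.76976518 -0.17540008]
[[-0.916  0.4   -0.001]
 [ 0.4    0.916 -0.001]
 [ 0.    -0.001 -1.   ]]
362 [ 0.6673931  -0.15691399] 2.906365789271724
300 [ 0.44157547 -0.20359371] -2.9374671787046673
[0.655, -0.157, 0.12] 2.92 [-0.24  0.39  0.18  1.36  0.   -0.01]
[0.655, -0.157, 0.12] 6.06 [-0.24  0.39  0.18  1.36  0.    3.13]
[0.655, -0.157, 0.12] 0.06 [-0.24  0.39  0.18  1.36  0.    2.84]
[0.655, -0.157, 0.12] 3.2 [-0.24  0.39  0.18  1.36  0.   -0.3 ]
[0.655, -0.157, 0.25] 2.92 [-0.24 
[... 237 characters left out ...]
5] 2.92 [ 0.   -0.05 -0.06  1.55  0.    0.22]
[0.5, 0, 0.25] 6.06 [ 0.   -0.05 -0.06  1.55  0.   -2.92]
[0.5, 0, 0.25] 0.06 [ 0.   -0.05 -0.06  1.55  0.    3.08]
[0.5, 0, 0.25] 3.2 [ 0.   -0.05 -0.06  1.55  0.   -0.06]
[0.45, 0.08, 0.25] 2.92 [ 0.18 -0.15 -0.16  1.56  0.    0.4 ]
[0.45, 0.08, 0.25] 6.06 [ 0.18 -0.15 -0.16  1.56  0.   -2.74]
[0.45, 0.08, 0.25] 0.06 [ 0.18 -0.15 -0.16  1.56  0.   -3.03]
[0.45, 0.08, 0.25] 3.2 [ 0.18 -0.15 -0.16  1.56  0.    0.11]
[0.65, 0.08, 0.12] 2.92 [0.12 0.34 0.12 1.35 0.   0.35]
[0.65, 0.08, 0.12] 6.06 [ 0.12  0.34  0.12  1.35  0.   -2.8 ]
[0.65, 0.08, 0.12] 0.06 [ 0.12  0.34  0.12  1.35  0.   -3.08]
[0.65, 0.08, 0.12] 3.2 [0.12 0.34 0.12 1.35 0.   0.06]
```

```bash
cat >> h.py <<'E'
def ori(yaw):
    x=np.array([np.cos(yaw),np.sin(yaw),0]);z=np.array([0,0,-1.]);return R.from_matrix(np.c_[x,np.cross(z,x),z]).as_rotvec()
def st():
    o=manip.get_obs();print('t',round(o['t'],2),'tcp',o['tcp_pos'].round(4),'F',o['wrist_force'].round(1),'w',round(o['width'],4),'gf',o['gripper_force'],'j6',o['joint_pos'][5].round(3));return o
E
python3 - <<'E'
from h import *
manip.move_straight([.14,.32,.33],max_speed=.25);st()
manip.movep([.36,-.02,.3],ori(2.92));st()
manip.movep([.668,-.157,.24],ori(2.92));o=st()
p,d=eyes.get_image('wrist');cv2.imwrite('pics/w1.png',p[:,:,::-1]);np.save('w1d.npy',d)
P=cloud(cam('wrist',o),d)
m=(abs(P[...,2]-.076)<.006)&(abs(P[...,0]-.668)<.08)&(abs(P[...,1]+.157)<.06)
q=P[m][:,:2];w=np.linalg.svd(q-q.mean(0),full_matrices=False)[2][0]
print(len(q),q.mean(0),np.arctan2(w[1],w[0]),np.ptp((q-q.mean(0))@w))
E
```

```text
t 1.06 tcp [0.1403 0.3206 0.3298] F [-0.2 -0.4 -0.7] w 0.0853 gf 0.0 j6 1.57
t 2.58 tcp [ 0.3602 -0.0195  0.2999] F [ 0.2 -0.1 -0.2] w 0.0858 gf 0.0 j6 0.167
t 3.87 tcp [ 0.6677 -0.1562  0.241 ] F [-0.2  0.7 -0.1] w 0.0855 gf 0.0 j6 -0.009
3173 [ 0.66537352 -0.15587797] -0.23452595000876406 0.09136144296628576
```

View pics/w1.png

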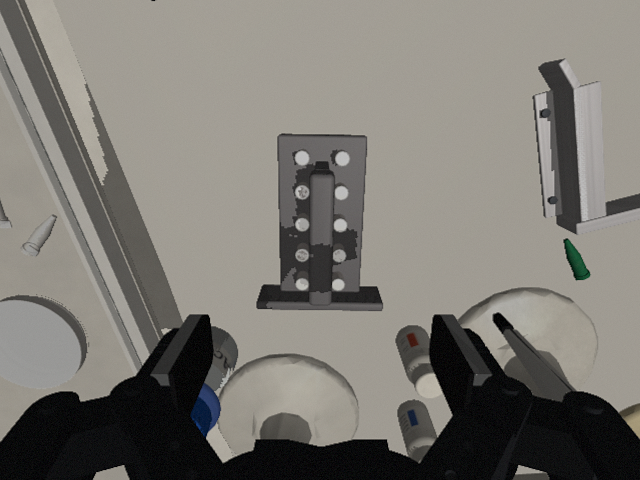

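The wrist view shows the tray upright, with its bar centred at about (321,240), the end plate at (320,298) and the nose at (322,135). The fingers straddle it. The measured bar length of 91 mm fits the given 92 mm, so I'll grasp, lift and look again.

```bash
python3 - <<'E'
from h import *
g=[.6654,-.1559]
y=2.910
manip.move_straight(g+[.20],ori(y))
print(manip.move_straight(g+[.121],max_speed=.1,max_force=15));st()
manip.close_gripper(60);st()
manip.move_straight(g+[.225],max_speed=.12);st()
manip.move_straight([.45,.0,.25],max_speed=.25);st()
a=.0616
j=np.array(solve_ik([.45,.06,.25],ori(a)));print(j)
if j[5]>0: j[5]-=2*np.pi
assert -3.13<j[5]
manip.move_j(j);o=st()
for n in('top','wrist','side'):
    p,d=eyes.get_image(n);cv2.imwrite(f'pics/{n}2.png',p[:,:,::-1]);np.save(f'{n}2d.npy',d)
# dock from wrist depth: lips at z=.028
P=cloud(cam('wrist',o),np.load('wrist2d.npy'))
m=(abs(P[...,2]-.028)<.004)&(abs(P[...,0]-.65)<.1)&(abs(P[...,1]-.08)<.08);print(m.sum())
im=np.hstack([cv2.imread('pics/wrist2.png'),cv2.imread('pics/side2.png')]);cv2.imwrite('pics/c2.png',cv2.resize(im,(800,300)))
E
```

```text
False
t 5.28 tcp [ 0.6657 -0.156   0.1219] F [-0.8 -0.1  1. ] w 0.0851 gf 0.0 j6 0.001
t 5.92 tcp [ 0.6655 -0.1558  0.1212] F [-0.2  0.4  1.5] w 0.0151 gf 59.09412860870361 j6 0.001
t 6.93 tcp [ 0.6652 -0.1558  0.2239] F [-0.7 -0.7 -2.4] w 0.0154 gf 58.611904978752136 j6 0.001
t 8.15 tcp [ 4.506e-01 -4.000e-04  2.497e-01] F [ 0.1 -1.  -2.1] w 0.0151 gf 58.60809803009033 j6 0.231
[ 0.13255153 -0.15560585 -0.16413132  1.56227085  0.         -3.07064112]
t 10.93 tcp [0.45 0.06 0.25] F [ 0.3  0.1 -1.7] w 0.0148 gf 58.640116453170776 j6 -3.07
382
```

View pics/c2.png

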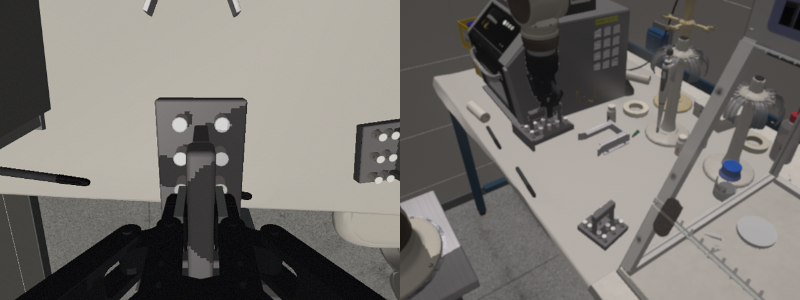

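View pics/wrist2.png

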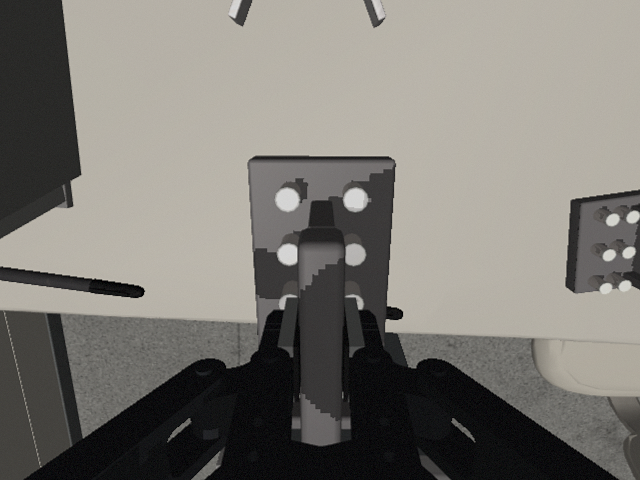

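The tray is held nose forward, with its nose edge at (248–395,157) in the wrist view. The dock's flare tips are at (238,24) and (378,25). I'll check the mouth centre and its line against the dock estimate.

```bash
python3 - <<'E'
from h import *
o=st();c=cam('wrist',o)
for z in(0,.028):
    l=onplane(c,238,24,z);r=onplane(c,378,25,z);print(z,l,r,(l+r)/2,np.linalg.norm(l-r))
a=.0616;print('pred mouth',np.array([.64367,.07935])-.055*np.array([np.cos(a),np.sin(a)]))
nz=o['tcp_pos'][2]-.12+.016
l=onplane(c,249,158,nz);r=onplane(c,395,157,nz);print('nose',l,r,(l+r)/2,np.linalg.norm(l-r),'yaw',np.arctan2(-(r-l)[0]*-1*-1,-(r-l)[1]))
E
```

```text
t 11.07 tcp [0.45 0.06 0.25] F [ 0.4  0.9 -1.9] w 0.015 gf 58.64069223403931 j6 -3.07
0 [0.58815292 0.12947795 0.        ] [0.59399484 0.02633303 0.        ] [0.59107388 0.07790549 0.        ] 0.10331022416094533
0.028 [0.58341053 0.1237902  0.028     ] [0.58873925 0.0297064  0.028     ] [0.58607489 0.0767483  0.028     ] 0.09423457596171086
pred mouth [0.58877432 0.07596414]
nose [0.51078126 0.09531654 0.1460028 ] [0.51530644 0.03059237 0.1460028 ] [0.51304385 0.06295445 0.1460028 ] 0.0648821699679846 yaw -0.06980132728587413
```

```bash
python3 - <<'E'
from h import *
a=.06;u=np.array([np.cos(a),np.sin(a)]);D=np.array([.6425,.0798])
q=lambda x,z:[*(D+x*u),z]
manip.move_straight(q(-.145,.16),ori(a));st()
print(manip.move_straight(q(-.145,.1227),max_speed=.06,max_force=10));st()
print(manip.move_straight(q(-.045,.1227),max_speed=.06,max_force=12));st()
print(manip.move_straight(q(.012,.1227),max_speed=.03,max_force=12));o=st()
print('in dock x',(o['tcp_pos'][:2]-D)@u)
p,d=eyes.get_image('side');cv2.imwrite('pics/s3.png',cv2.resize(p[150:300,220:420,::-1],None,fx=4,fy=4,interpolation=cv2.INTER_CUBIC))
E
```

```text
t 11.91 tcp [0.4978 0.0711 0.1607] F [-0.9 -0.7 -1.7] w 0.0151 gf 58.62136960029602 j6 -3.06
False
t 12.68 tcp [0.4978 0.0711 0.1228] F [-0.1  0.5 -1.7] w 0.0149 gf 58.60570013523102 j6 -3.06
False
t 14.5 tcp [0.5974 0.0771 0.1228] F [-0.   0.2 -2.1] w 0.0154 gf 58.6056125164032 j6 -3.073
True
t 16.06 tcp [0.6483 0.0802 0.1217] F [-0.3 -0.1 -1.9] w 0.0152 gf 58.639957308769226 j6 -3.078
in dock x 0.0058468030155489825
```

View pics/s3.png

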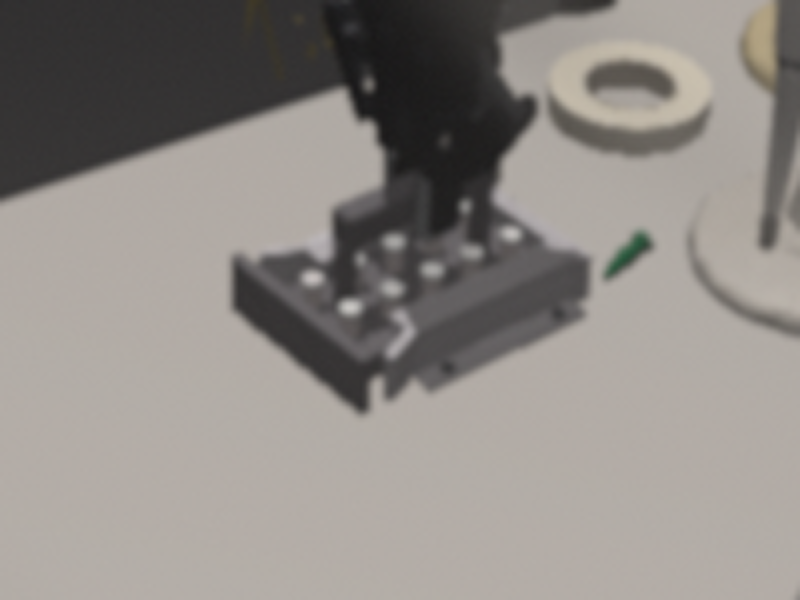

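The side crop shows the tray between the rails, with the end plate just outside the flare at about (365,390). Contact came at the expected depth, so I'll release, lift off and check from above.

```bash
python3 - <<'E'
from h import *
o=manip.get_obs();p0=o['tcp_pos']
manip.release();st()
manip.move_straight([p0[0],p0[1],.22],max_speed=.1,max_force=8)
manip.move_straight([.36,.0,.3],max_speed=.25);st()
p,d=eyes.get_image('top');cv2.imwrite('pics/t4.png',cv2.resize(p[120:270,190:390,::-1],None,fx=4,fy=4,interpolation=cv2.INTER_CUBIC))
P=cloud(cam('top'),d)
m=(abs(P[...,2]-.076)<.006)&(abs(P[...,0]-.64)<.08)&(abs(P[...,1]-.08)<.06)
q=P[m][:,:2];w=np.linalg.svd(q-q.mean(0),full_matrices=False)[2][0];print(m.sum(),q.mean(0),np.arctan(w[1]/w[0]))
E
```

```text
t 16.79 tcp [0.6482 0.0802 0.1213] F [-0.4 -0.4 -0.5] w 0.0853 gf 0.0 j6 -3.079Traceback (most recent call last):
  File "<stdin>", line 5, in <module>
rig.PlanningError: the arm cannot follow that straight line within its joint ranges
```

```bash
python3 - <<'E'
from h import *
st()
manip.move_straight([.45,.065,.3],max_speed=.25)
manip.move_straight([.36,.065,.3],max_speed=.25);st()
p,d=eyes.get_image('top');cv2.imwrite('pics/t4.png',cv2.resize(p[120:270,190:390,::-1],None,fx=4,fy=4,interpolation=cv2.INTER_CUBIC))
P=cloud(cam('top'),d)
m=(abs(P[...,2]-.076)<.006)&(abs(P[...,0]-.64)<.08)&(abs(P[...,1]-.08)<.06)
q=P[m][:,:2];w=np.linalg.svd(q-q.mean(0),full_matrices=False)[2][0];print(m.sum(),q.mean(0),np.arctan(w[1]/w[0]))
E
```

```text
t 17.93 tcp [0.6481 0.0801 0.2191] F [0.9 0.8 0.4] w 0.0852 gf 0.0 j6 -3.079
t 19.44 tcp [0.3604 0.0651 0.2997] F [ 0.2  0.1 -0.2] w 0.0856 gf 0.0 j6 -3.023
382 [0.64461681 0.07814268] 0.06848607635866362
```

View pics/t4.png

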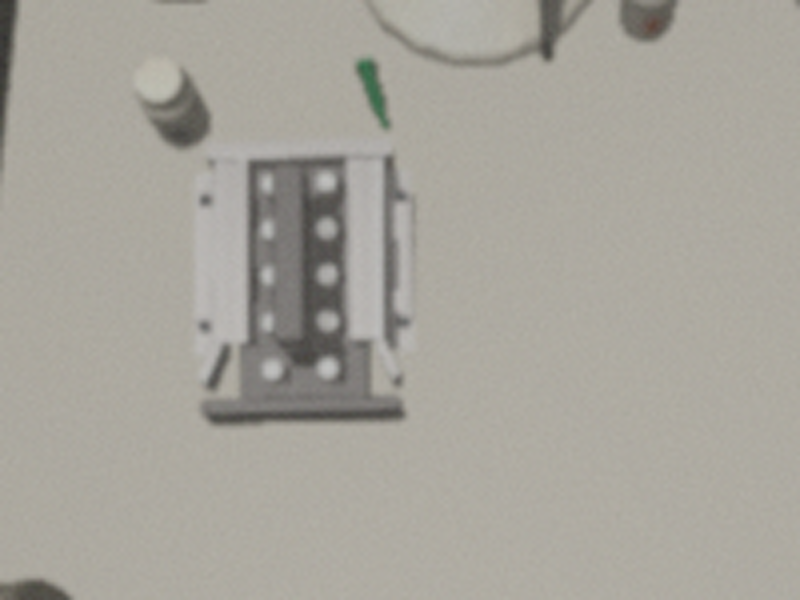

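The top crop shows the tray parallel to the rails and centred. Its block reaches the stop at (298,158) and its end plate is just outside the mouth at (303,410). The bar measured (0.6446, 0.078) against the dock origin at (0.6437, 0.079), so the tray is home.

```bash
python3 -c "
from h import *
print(workorder.hand_in())"
```

```text
the job is handed in; nothing more can be done
None
```

The long tray is turned end for end, fully home in the dock against the end stop and released; the spare tray was left alone, and the job was handed in after about 19.5 s (no verdict was returned).

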